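# Roll the sample vial onto the reading line and start the reader

### The job

The capped sample vial is lying on the white reading plate beside the dark line. With a fingertip on it, roll it (do not just drag it, and do not pick it up) until it lies lengthwise centred on the line, and then press the start key on the grey key box right down and let it come up again. Leave the dish, bottles, jar and beaker where they stand.

Things in the scene. Friction and masses are not known exactly. Their poses are not given: they have to be found in the camera images.
- vial: Capped cylinder lying on the plate: 26 mm diameter, cap included, 95 mm long, 50 g; brown glass, white cap, paper label. Origin on its axis at mid-length, 13 mm above the plate; own x axis along the cylinder to the cap. Starts within 4 degrees of parallel to the line, 50 to 72 mm to one side. A tip pressed on its top (3 to 10 N) and moved sideways rolls it half as far, so short strokes are needed; let go, it stays.
- plate: Fixed flat white reading plate, 190 mm (its x) by 360 mm (its y), top face 6 mm above the table. Origin under its centre; x runs along the dark line, away from the robot (yaw up to 20 degrees), y to the left. On the line's far end sits a low grey reader, 85 by 130 mm, 65 mm high, its near face 102 mm from the plate's centre.
- line_mid (a point): Point on the plate's top face in the middle of the dark line. The line is 8 mm wide, runs along the plate's x axis and is 172 mm long (from 90 mm before this point to 82 mm beyond it). Axes as the plate's.
- key_top (a point): Centre of the top of the round start key, 48 mm above the table when up: white, 30 mm diameter, in a black collar on a fixed grey box 80 by 80 mm and 30 mm high, which stands left or right of the plate. A closed slide box of the same footprint, without a key, stands on the other side.
- key (a joint): Travel of the start key, straight down: 0 m up, 0.006 m fully down, sprung (about 5 N at the bottom).
- dish: Flat round lidded dish, 40 mm diameter and 14 mm high, lying on the plate on the other side of the line from the vial; 50 to 72 mm from it. Origin under its centre. It is lower than the vial, so a fingertip at the height of the vial's top passes over it.
- bottle_l: Small upright bottle, 24 mm diameter, 50 mm high, on the plate near its left end, 155 mm from the line. Origin under its centre.
- bottle_r: The same bottle on the plate near its right end, 155 mm from the line. Origin under its centre.
- jar: Upright white jar with a screw cap, 60 mm diameter, 70 mm high, standing on the table before the plate's near edge. Origin under its centre.
- beaker: Open glass beaker, 52 mm diameter, 60 mm high, standing on the table before the plate's near edge. Origin under its centre.
Mind the look-alikes: they are no part of the job. What is meant by the dish is not blue, brown or green, and is the smaller of those in its own colour.

How it is judged:
On the way, in this order (a step that is already met when the one before it is completed fails the run):
1. the vial is rolling on the plate: turned by a quarter turn or so (angle between vial's own z axis and vertical above 1.2 rad), for 0.02 s.
2. the vial lies at rest lengthwise on the line (y of vial in the frame of line_mid between -0.007 and 0.007 m and x of vial in the frame of line_mid between -0.035 and 0.035 m and angle between the x axis of vial and the x axis of plate, either way round below 0.15 rad and height (world z) of vial between 0.015 and 0.023 m and linear speed of vial below 0.01 m/s and angular speed of vial below 0.5 rad/s), for 0.2 s.
3. the start key is pressed right down (y of vial in the frame of line_mid between -0.007 and 0.007 m and x of vial in the frame of line_mid between -0.035 and 0.035 m and angle between the x axis of vial and the x axis of plate, either way round below 0.15 rad and height (world z) of vial between 0.015 and 0.023 m and value of joint key above 0.0048 m), for 0.05 s.
At the end, for the whole second after the job is handed in: The vial lies at rest on the plate, its middle within 7 mm of the line's centre sideways and within 35 mm of the line's middle lengthwise, its axis within 0.15 rad (8.6 degrees) of the line; the key is up again; dish, bottles, jar and beaker stand within 15 mm of where they started (all of step 2 and value of joint key below 0.001 m and distance of each of dish, bottle_l, bottle_r, jar, beaker from where it was at the start of the episode below 0.015 m and angle between each of dish, bottle_l, bottle_r, jar, beaker's own z axis and vertical below 0.2 rad); the robot touches nothing.
It fails at once if the vial is lifted (6 mm or more off the plate) (height (world z) of vial above 0.025 m).
It fails at once if the start key is pressed while the vial is not on the line (value of joint key above 0.003 m and not (y of vial in the frame of line_mid between -0.007 and 0.007 m and x of vial in the frame of line_mid between -0.035 and 0.035 m and angle between the x axis of vial and the x axis of plate, either way round below 0.15 rad and height (world z) of vial between 0.015 and 0.023 m)).
It fails at once if the dish, a bottle, the jar or the beaker is moved by 15 mm or tipped (distance of any of dish, bottle_l, bottle_r, jar, beaker from where it was at the start of the episode above 0.015 m or angle between any of dish, bottle_l, bottle_r, jar, beaker's own z axis and vertical above 0.3 rad).
It also fails if it takes over 51 s, if anything falls off the work surface, if the arm or the gripper's body presses on something with over 40 N, if the wrist force passes 120 N, or if a joint passes its speed limit or range.

### The arm

A 7-joint arm with a two-finger parallel gripper is mounted at the origin on the work surface. World frame = base frame: x ahead of the robot, y to its left, z up, the work surface at z = 0. Lengths are in m, angles in rad, forces in N, time in s.
With the tool pointing down it reaches from about 0.425 to 0.875 m from the base axis. Payload 4.7 kg.
Tool frame: the origin (TCP) lies midway between the tips of the shut fingers; the grasp point (between the pads) lies 19 mm behind it; z points along the fingers, y is the direction in which the jaws open and shut (so a half turn about z gives the same grasp; the last joint's range is limited). The gripper opens to 87 mm and grips with 3 to 60 N. Pads are 19 mm wide; open, the fingers measure 117 mm over their backs; the gripper's body (75 mm by 190 mm) begins 51 mm behind the grasp point.
Start: joints at [1.316, 0.321, -0.07, 1.45, 0.023, 1.371, -0.057], TCP at [0.173, -0.627, 0.223] pointing down, gripper open.
Joint ranges: [-2.86, 2.86], [-0.3, 2.09], [-1.38, 1.24], [0.06, 2.45], [-1.56, 4.7], [0.09, 2.05], [-2.69, 2.69]. Speed limits (rad/s): [2.57, 2.57, 3.14, 3.14, 3.14, 3.14, 3.14].

### API

Orientations are given as a rotation vector (axis times angle).
In Python, from bench import monitor, eyes, order gives the robot as it stands. The module is installed in compiled form; this text tells all that it offers.
- The arm moves only by the shell command python3 -m pendant 'ROWS' [FORCE]. ROWS is JSON, a list of rows, each a list of 3 entries, a list of its own where there are three numbers: the turn, a rotation vector about the tool's x, y, z in degrees, then the shift along the tool's x, y, z in m, then the gripper command: -1 is fully open, 1 is shut, values between are in proportion. In form: [[[rx, ry, rz], [tx, ty, tz], hand], ...]. A call has 1 to 8 rows; each row shifts and turns the commanded pose from where the row before left it, along the tool's axes as they then stand; what a row does not reach is not made up. A row lasts 1/8 s, in which the tool goes at most 62.5 mm and 10.7 degrees, less where a joint would pass 70% of its speed; a pose out of reach is approached as far as the arm can. A call is refused whole if a number of a shift passes 0.0625 or a number of a turn 10.7, either way. A call with a gripper value outside its range is refused whole. The fingers move at their own pace and stop on an object; FORCE is the grip in N (left out, the last holds). Time passes only in rows, so rows that do not move let the fingers close. It gives the time, the measured TCP pose, the force and the opening at its end, in the units of the state.
- monitor.get_state(): the state, without advancing time (a new reading comes with each control period).
- eyes.get_image(name): name is "scene" or "side" or "wrist"; returns a dict with "color" (400x640x3 uint8, red, green, blue), "range_z" (400x640 float32, m along the optical axis (not along the pixel's ray), 0 where there is no reading), "fx", "fy", "cx", "cy" (pixels), "world_to_cam" (4x4, takes a point from world to camera coordinates). Camera axes: x right, y up, looking along -z (the intrinsics and any distortion apply to the point x, -y, -z); pixel columns grow to the right and rows downward; lengths in m; the calibration is good to about 2 mm. A picture is of the moment at which its call begins.
- order.close_job(): hands the job in, once; it reports no verdict.
The state is a dict: "time": time; "joint_positions": joint angles; "qd": joint speeds; "joint_torque": joint torques, N m; "position": TCP position; "tool_rot": TCP orientation; "ft_force": force on the tool from outside, world axes, zero at the start; "torque": the same for the moment, N m; "grip_width": opening from 0.0 (shut) to 1.0 (fully open).
Only numpy, scipy, OpenCV 4.12 (cv2) and the standard library are available. Lean on these libraries where they do the work, as an engineer would, in place of code of your own. Each camera call takes 0.05 s, during which the arm holds its last target.

## Working session

There is one attempt and no reset: what is moved stays moved. The work goes in short steps, Python scripts to look and compute and a shell command to move; the robot and the scene stay as the last step left them, time stands still between calls to the robot, and variables do not carry over. Pictures are saved under pics/ and viewed, and the job is handed in when it is done.

```bash
mkdir -p pics; cat > h.py <<'E'
import numpy as np, cv2
from bench import monitor, eyes, order
def snap(n,f):
    im=eyes.get_image(n); cv2.imwrite('pics/'+f,im['color'][:,:,::-1]); np.savez('pics/'+f[:-4]+'.npz',**im); return im
def ray(im,u,v):
    M=np.linalg.inv(im['world_to_cam']); d=np.array([(u-im['cx'])/im['fx'],-(v-im['cy'])/im['fy'],-1.0])
    return M[:3,3],M[:3,:3]@d
def onz(im,u,v,z):
    o,d=ray(im,u,v); return o+d*(z-o[2])/d[2]
def pt(im,u,v):
    o,d=ray(im,u,v); return o+d*im['range_z'][int(v),int(u)]
def proj(im,p):
    c=im['world_to_cam']@np.append(p,1); return im['cx']+im['fx']*c[0]/-c[2], im['cy']-im['fy']*c[1]/-c[2]
E
python3 - <<'E'
from h import *
for n in ['scene','side','wrist']:
    im=snap(n,n+'0.png'); print(n,im['fx'],im['cx'],im['cy'],[k for k in im]); print(np.linalg.inv(im['world_to_cam'])[:3].round(3))
print(monitor.get_state())
E
```

```text
scene 490.6027703337537 324.062757810208 206.81823594175964 ['color', 'range_z', 'fx', 'fy', 'cx', 'cy', 'world_to_cam']
[[ 0.639 -0.533  0.555  1.127]
 [ 0.769  0.424 -0.479 -0.481]
 [ 0.02   0.732  0.681  0.754]]
side 411.4226228845945 329.86348500536195 197.76074516173892 ['color', 'range_z', 'fx', 'fy', 'cx', 'cy', 'world_to_cam']
[[-0.976  0.126 -0.178  0.396]
 [-0.218 -0.574  0.79   0.628]
 [-0.002  0.809  0.587  0.541]]
wrist 341.73534833488753 313.6029285018787 203.02732873822606 ['color', 'range_z', 'fx', 'fy', 'cx', 'cy', 'world_to_cam']
[[ 0.265  0.927  0.266  0.244]
 [-0.964  0.255  0.071 -0.607]
 [-0.002 -0.276  0.961  0.384]]
{'time': 0.15, 'joint_positions': array([ 1.31611573,  0.32167818, -0.0700847 ,  1.45139505,  0.02260705,
        1.37081291, -0.05687529]), 'qd': array([-6.19586585e-04, -2.35982014e-03,  1.47077478e-03, -5.04152584e-03,
        3.27609638e-04,  1.95912590e-05, -8.92252070e-04]), 'joint_torque': array([ 6.18531249e-04, -4.91793537e+01, -4.04399335e-01, -3.12876356e+01,
       -6.39261492e-02,  4.05391830e-02,  1.08577433e-04]), 'position': array([ 0.17245113, -0.62626579,  0.2216961 ]), 'tool_rot': array([-3.11179037e+00, -4.20810316e-01,  4.62201759e-04]), 'ft_force': array([ 0.24242498, -1.16444145,  0.42315171]), 'torque': array([ 0.00878364, -0.00233164,  0.01132919]), 'grip_width': 0.9967039390119335}
```

View pics/scene0.png

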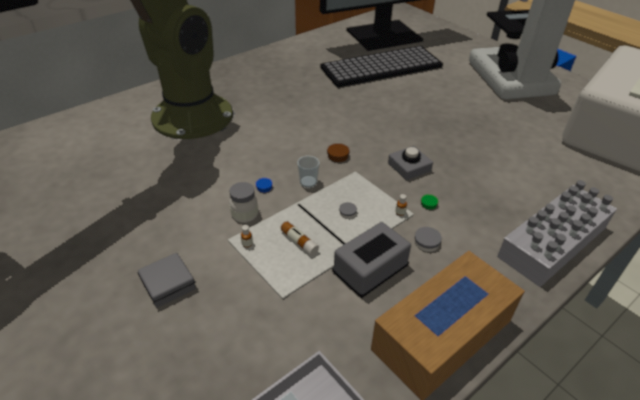

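View pics/side0.png

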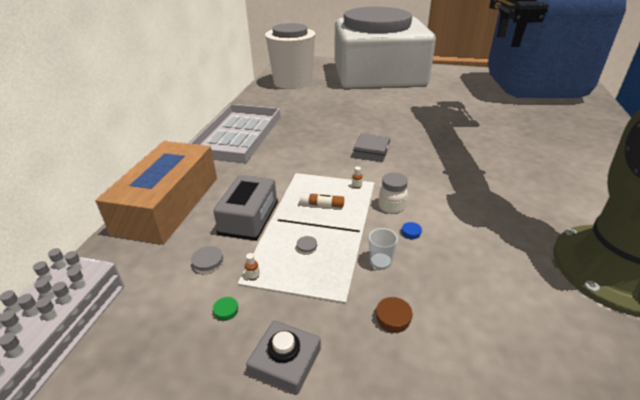

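View pics/wrist0.png

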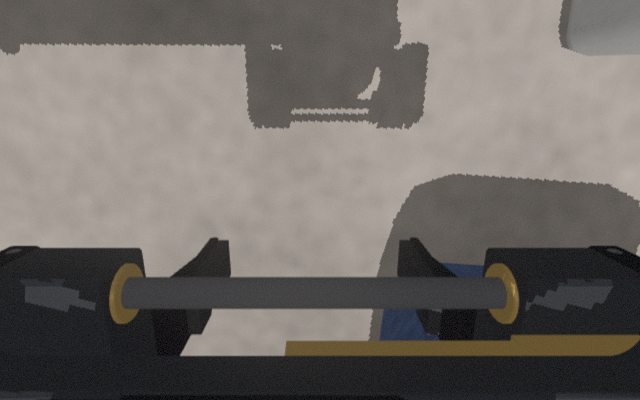

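The scene shows the plate with corners near (231,238), (358,175), (412,213) and (284,290). The vial is at (299,237), the grey dish at (348,210), and the key at (411,154). In the side view the vial is at (322,201), the line runs (278,221)-(359,229), and the key is at (284,343).

```bash
python3 - <<'E'
from h import *
def ld(n): return dict(np.load('pics/'+n+'0.npz'))
S=ld('scene');D=ld('side')
for n,im,seed in [('scene',S,(320,200)),('side',D,(300,250))]:
    g=cv2.cvtColor(im['color'],cv2.COLOR_RGB2HSV)
    print(n,im['color'][seed[1],seed[0]])
    m=((g[...,2]>150)&(g[...,1]<45)).astype(np.uint8)
    m=cv2.morphologyEx(m,cv2.MORPH_CLOSE,np.ones((9,9)))
    N,l,s,c=cv2.connectedComponentsWithStats(m)
    k=l[seed[1],seed[0]]; print(k,s[k])
    if k:
        cn=max(cv2.findContours((l==k).astype(np.uint8),0,2)[0],key=cv2.contourArea)
        hull=cv2.convexHull(cn); q=cv2.approxPolyDP(hull,6,True)[:,0]
        for p in q: print(p,onz(im,*p,0.006).round(4))
        w=np.array([onz(im,*p,0.006)[:2] for p in hull[:,0]]); print(cv2.minAreaRect(w.astype(np.float32)*1000))
    for b in range(0,1):
        pass
cv2.imwrite('pics/crop.png',np.hstack([cv2.resize(S['color'][160:300,220:440],(400*220//220,400*140//220))[:, :, ::-1]]))
a=cv2.resize(S['color'][130:300,225:435],None,fx=3.5,fy=3.5,interpolation=2)[:,:,::-1];cv2.imwrite('pics/cs.png',a)
a=cv2.resize(D['color'][160:390,235:425],None,fx=2.6,fy=2.6,interpolation=2)[:,:,::-1];cv2.imwrite('pics/cd.png',a)
E
```

```text
scene [168 166 156]
4 [ 229  172  174  125 9061]
[395 199] [0.5984 0.1889 0.006 ]
[402 220] [0.6562 0.1514 0.006 ]
[283 296] [ 0.6578 -0.1715  0.006 ]
[229 240] [ 0.4721 -0.1741  0.006 ]
[354 172] [0.4673 0.1815 0.006 ]
((555.9275512695312, 6.99676513671875), (202.16603088378906, 363.3722839355469), 0.3221718370914459)
side [90 85 80]
0 [    0     0   640   400 70754]
```

View pics/cs.png

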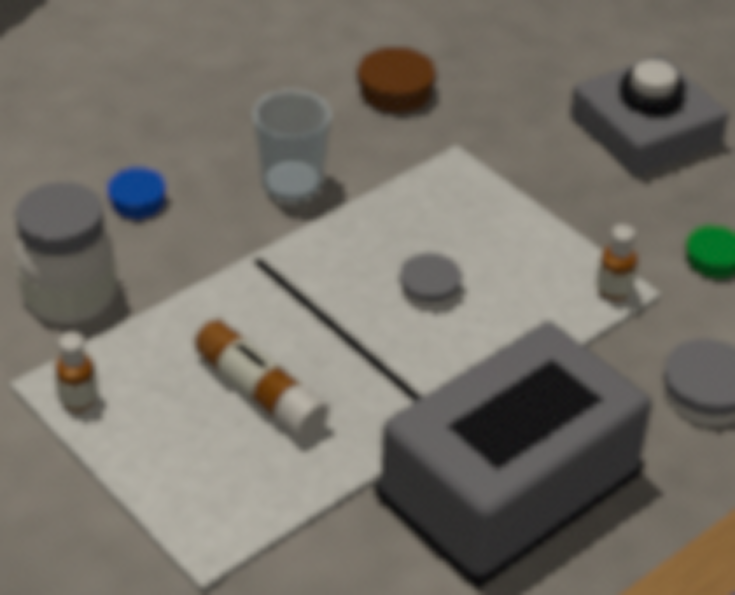

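View pics/cd.png

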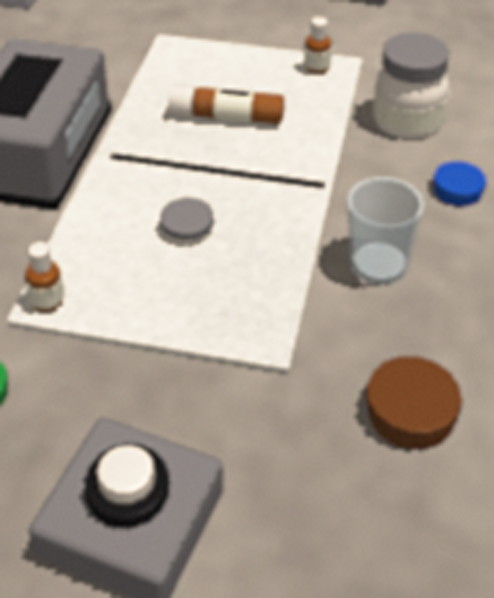

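```bash
python3 - <<'E'
from h import *
def ld(n): return dict(np.load('pics/'+n+'0.npz'))
S=ld('scene');D=ld('side')
cs=lambda x,y:(x/3.5+225-.36,y/3.5+130-.36); cd=lambda x,y:(x/2.6+235-.3,y/2.6+160-.3)
I={'plate':(.006,[(12,383),(457,147),(658,293),(203,587)],[(155,36),(361,58),(290,369),(10,321)]),
'line':(.006,[(258,262),(418,397)],[(112,156),(324,184)]),
'dish':(.020,[(430,274)],[(187,217)]),'key':(.048,[(656,75)],[(127,472)]),
'vialends':(.019,[(212,342),(308,412)],[(175,107),(278,108)])}
for k,(z,a,b) in I.items():
    for p in a:
        q=cs(*p); print(k,'S',onz(S,*q,z).round(4),pt(S,*q).round(4))
    for p in b:
        q=cd(*p); print(k,'D',onz(D,*q,z).round(4),pt(D,*q).round(4))
# depth cloud above the plate, vial
for n,im in (('S',S),('D',D)):
    v,u=np.mgrid[0:400,0:640]; M=np.linalg.inv(im['world_to_cam']); z=im['range_z']
    P=np.stack([(u-im['cx'])/im['fx']*z,-(v-im['cy'])/im['fy']*z,-z],-1)@M[:3,:3].T+M[:3,3]
    m=(z>0)&(P[...,2]>.014)&(P[...,2]<.045)&(P[...,0]>.45)&(P[...,0]<.65)&(P[...,1]>-.17)&(P[...,1]<.15)
    N,l,s,c=cv2.connectedComponentsWithStats(m.astype(np.uint8))
    for k in range(1,N):
        if s[k][4]>40:
            q=P[l==k]; print(n,c[k].round(0),s[k][4],q.mean(0).round(4),q.min(0).round(3),q.max(0).round(3),[np.round(t,4) for t in cv2.minAreaRect(q[:,:2].astype(np.float32))])
E
```

```text
plate S [ 0.4686 -0.1742  0.006 ] [ 0.4697 -0.1747  0.0072]
plate S [0.4681 0.1847 0.006 ] [0.4635 0.1893 0.0009]
plate S [0.6564 0.1853 0.006 ] [0.6589 0.1817 0.0101]
plate S [ 0.6599 -0.1739  0.006 ] [ 0.6596 -0.1737  0.0055]
plate D [ 0.663 -0.17   0.006] [ 0.6667 -0.181  -0.0014]
plate D [ 0.4717 -0.1744  0.006 ] [ 0.4718 -0.1755  0.0052]
plate D [0.4682 0.1863 0.006 ] [ 0.469   0.1814 -0.    ]
plate D [0.6569 0.1869 0.006 ] [0.6572 0.1863 0.0053]
line S [0.4755 0.0048 0.006 ] [0.4745 0.0056 0.0048]
line S [0.6283 0.0069 0.006 ] [0.6305 0.0048 0.0093]
line D [0.6459 0.0069 0.006 ] [0.6458 0.0073 0.0064]
line D [0.4761 0.0045 0.006 ] [0.4764 0.0025 0.0043]
dish S [0.5636 0.0732 0.02  ] [0.5657 0.0712 0.0227]
dish D [0.5645 0.078  0.02  ] [0.5646 0.0777 0.0198]
key S [0.5321 0.3092 0.048 ] [0.5378 0.3016 0.0548]
key D [0.5341 0.3074 0.048 ] [0.5331 0.3097 0.0515]
vialends S [ 0.5258 -0.0684  0.019 ] [ 0.536  -0.0754  0.0315]
vialends S [ 0.6061 -0.059   0.019 ] [ 0.6151 -0.0663  0.0317]
vialends D [ 0.6095 -0.0501  0.019 ] [ 0.6093 -0.0495  0.0195]
vialends D [ 0.5265 -0.0669  0.01
[... 285 characters left out ...]
, -0.0654]), array([0.0974, 0.0263]), np.float64(2.4571)]
S [247. 239.] 153 [ 0.5134 -0.1547  0.0308] [ 0.497 -0.164  0.014] [ 0.521 -0.14   0.045] [array([ 0.5109, -0.1537]), array([0.0244, 0.0223]), np.float64(56.2038)]
D [356. 179.] 128 [ 0.5079 -0.1424  0.0295] [ 0.497 -0.157  0.014] [ 0.521 -0.135  0.045] [array([ 0.5085, -0.1452]), array([0.0228, 0.0196]), np.float64(11.9005)]
D [321. 199.] 500 [ 0.5692 -0.0557  0.026 ] [ 0.522 -0.075  0.014] [ 0.618 -0.046  0.034] [array([ 0.57  , -0.0598]), array([0.0952, 0.0257]), np.float64(3.487)]
D [306. 243.] 276 [0.5658 0.0779 0.0195] [0.546 0.056 0.014] [0.585 0.096 0.023] [array([0.5662, 0.0759]), array([0.0375, 0.0381]), np.float64(14.2693)]
```

```bash
python3 -m pendant '[[[0,0,-9.3],[0,0,0],1],[[0,0,-9.3],[0,0,0],1],[[0,0,-9.3],[0,0,0],1],[[0,0,-9.3],[0,0,0],1],[[0,0,-9.3],[0,0,0],1],[[0,0,-9.3],[0,0,0],1],[[0,0,-9.3],[0,0,0],1],[[0,0,-9.3],[0,0,0],1]]' 20
python3 -m pendant '[[[0,0,0],[0.04,0.028,0],1],[[0,0,0],[0.04,0.028,0],1],[[0,0,0],[0.04,0.028,0],1],[[0,0,0],[0.04,0.028,0],1],[[0,0,0],[0.04,0.028,0],1],[[0,0,0],[0.04,0.028,0],1],[[0,0,0],[0.04,0.028,0],1],[[0,0,0],[0,0,0],1]]'
```

```text
time: 1.15
position: [0.1725, -0.6264, 0.2221]
tool_rot: [-2.219, -2.223, -0.001]
ft_force: [-0.1, -1.0, -0.1]
grip_width: 0.17
time: 2.15
position: [0.3725, -0.3433, 0.2228]
tool_rot: [2.216, 2.226, 0.001]
ft_force: [-0.7, 0.5, 0.2]
grip_width: 0.002
```

```bash
python3 -m pendant '[[[0,0,0],[0.038,0.028,0],1],[[0,0,0],[0.038,0.028,0],1],[[0,0,0],[0.038,0.028,0],1],[[0,0,0],[0.038,0.028,0],1],[[0,0,0],[0.038,0.028,0.02],1],[[0,0,0],[0.038,0.028,0.02],1],[[0,0,0],[0.035,0.027,0.03],1],[[0,0,0],[0,0,0],1]]'
python3 - <<'E'
from h import *
im=snap('wrist','w1.png');snap('side','d1.png'); print(monitor.get_state()['position'])
E
```

```text
time: 3.15
position: [0.5649, -0.0816, 0.1496]
tool_rot: [-2.215, -2.22, 0.001]
ft_force: [0.1, 0.1, 0.7]
grip_width: 0.002
[ 0.56503024 -0.08605319  0.15186225]
```

View pics/w1.png

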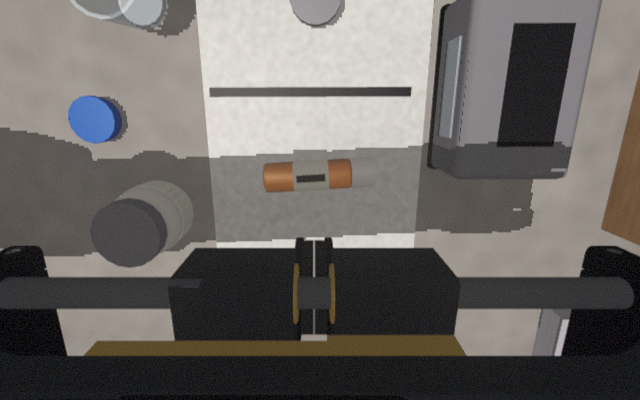

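View pics/d1.png

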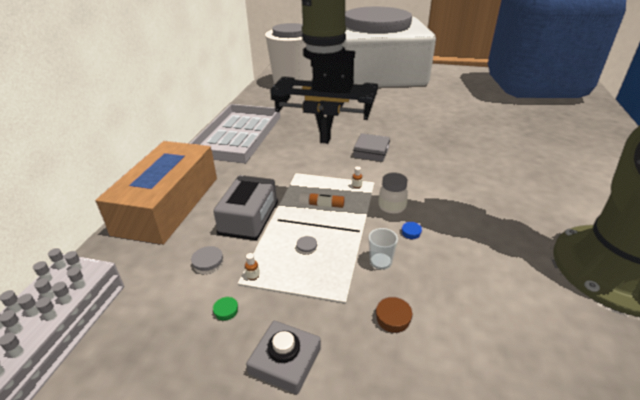

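Wrist view: the line runs (210,92)-(411,92) and the vial spans (263,178)-(375,173), with the finger at (315,245). I'll now compute positions from it.

```bash
cat > m.py <<'E'
from h import *
import sys
def meas(f):
    im=snap('wrist',f)
    c=im['color'].astype(int); g=cv2.cvtColor(im['color'],cv2.COLOR_RGB2HSV)
    st=monitor.get_state()
    z=im['range_z']; v,u=np.mgrid[0:400,0:640]; M=np.linalg.inv(im['world_to_cam'])
    P=np.stack([(u-im['cx'])/im['fx']*z,-(v-im['cy'])/im['fy']*z,-z],-1)@M[:3,:3].T+M[:3,3]
    ok=(z>0)&(P[...,0]>.44)&(P[...,0]<.66)&(P[...,1]>-.14)&(P[...,1]<.13)&(v<235)
    # brown
    m=ok&(g[...,1]>110)&(g[...,0]<20)&(g[...,2]>40)
    if m.sum()>30:
        q=P[m]; print('brown n',m.sum(),'x',np.percentile(q[:,0],[1,99]).round(4))
    m=(ok&(P[...,2]>.014)&(P[...,2]<.05)).astype(np.uint8)
    N,l,s,cc=cv2.connectedComponentsWithStats(m)
    for k in range(1,N):
        if s[k][4]>150:
            q=P[l==k]; r=cv2.minAreaRect(q[:,:2].astype(np.float32))
            cor=cv2.boxPoints(r); 
            print('blob px',cc[k].round(0),s[k][4],'ctr',np.round(r[0],4),'size',np.round(r[1],3),'ang',round(r[2],1),'zmax',q[:,2].max().round(3),'top',np.percentile(q[:,2],90).round(4), 'y of top',q[q[:,2]>np.percentile(q[:,2],85)][:,1].mean().round(4))
    m=(ok&(c.sum(2)<110)&(abs(P[...,2]-.006)<.008)).astype(np.uint8)
    N,l,s,cc=cv2.connectedComponentsWithStats(m)
    for k in range(1,N):
        if s[k][4]>150:
            p=np.argwhere(l==k)[:,::-1]; q=np.array([onz(im,*a,.006) for a in p]).astype(np.float32)
            f=np.polyfit(q[:,0],q[:,1],1); print('line? px',cc[k].round(0),s[k][4],'x',q[:,0].min().round(4),q[:,0].max().round(4),'y@.566',np.polyval(f,.566).round(4),'slope deg',np.degrees(f[0]).round(2))
    print('tcp',st['position'].round(4),'F',st['ft_force'].round(1),'t',st['time'])
if __name__=='__main__': meas(sys.argv[1])
E
python3 m.py w2.png
```

```text
brown n 1357 x [0.5213 0.5936]
blob px [148.   4.] 220 ctr [0.4429 0.0621] size [0.013 0.004] ang 63.9 zmax 0.05 top 0.0454 y of top 0.0586
blob px [313.   8.] 729 ctr [0.5644 0.06  ] size [0.013 0.036] ang 89.5 zmax 0.023 top 0.0215 y of top 0.0609
blob px [318. 169.] 3306 ctr [ 0.5676 -0.0644] size [0.095 0.026] ang 3.7 zmax 0.035 top 0.0326 y of top -0.0644
blob px [176. 210.] 998 ctr [ 0.4454 -0.1001] size [0.01  0.042] ang 3.0 zmax 0.05 top 0.0467 y of top -0.0994
tcp [ 0.5652 -0.087   0.1525] F [ 0.2 -1.1 -0.4] t 3.3
```

```bash
sed -i 's/c.sum(2)<110/c.sum(2)<200/; s/ok&(c/(v<235)\&(v>20)\&(c/' m.py; python3 m.py w3.png | grep -v blob; python3 - <<'E'
from h import *
im=dict(np.load('pics/w3.npz'))
for u in (212,310,408):
    print(im['color'][85:100,u].sum(1), )
    for v in (92,): print(onz(im,u,v,.006).round(4))
E
```

```text
brown n 1361 x [0.5214 0.5939]
line? px [432.  92.] 563 x 0.6646 0.6736 y@.566 0.6442 slope deg -368.03
line? px [386.  83.] 308 x 0.6009 0.6452 y@.566 0.0057 slope deg -0.12
line? px [114. 114.] 160 x 0.3816 0.3948 y@.566 -0.0033 slope deg 4.98
tcp [ 0.5653 -0.0873  0.153 ] F [ 1.2  0.2 -0.1] t 3.35
[298 288 300 279 326 556 656 659 656 662 659 664 656 660 657]
[ 0.4771 -0.0006  0.006 ]
[231 242 242 288 534 636 638 635 634 635 637 633 636 639 644]
[ 0.5615 -0.0011  0.006 ]
[271 284 291 447 582 618 625 629 628 627 624 613 614 614 611]
[ 0.6458 -0.0017  0.006 ]
```

```bash
sed -i 's/<200/<400/' m.py; python3 -m pendant '[[[0,0,0],[0.014,0.002,0.04],1],[[0,0,0],[0,0,0.04],1],[[0,0,0],[0,0,0.02],1],[[0,0,0],[0,0,0],1],[[0,0,0],[0,0,0],1]]'; python3 -c "
from h import *
import time
for i in range(3):
  eyes.get_image('wrist'); s=monitor.get_state(); print(s['position'].round(4),s['ft_force'].round(2))"
```

```text
time: 3.98
position: [0.5688, -0.0717, 0.0542]
tool_rot: [2.225, 2.215, 0.002]
ft_force: [0.3, -0.3, -0.1]
grip_width: 0.005
[ 0.5689 -0.0716  0.0544] [1.25 0.04 0.3 ]
[ 0.5688 -0.0715  0.0543] [0.94 0.22 0.37]
[ 0.5687 -0.0714  0.0541] [-0.38 -1.26 -0.08]
```

```bash
python3 -m pendant '[[[0,0,0],[0,0,0.016],1],[[0,0,0],[0,0,0.002],1],[[0,0,0],[0,0,0],1]]';python3 -m pendant '[[[0,0,0],[0,0,0.002],1],[[0,0,0],[0,0,0],1]]';python3 -m pendant '[[[0,0,0],[0,0,0.002],1],[[0,0,0],[0,0,0],1]]'
```

```text
time: 4.5
position: [0.5671, -0.0709, 0.0339]
tool_rot: [-2.224, -2.217, 0.001]
ft_force: [0.6, 0.2, -0.0]
grip_width: 0.004
time: 4.75
position: [0.5677, -0.071, 0.0326]
tool_rot: [2.225, 2.217, 0.0]
ft_force: [0.4, -0.2, 0.3]
grip_width: 0.005
time: 5.0
position: [0.5679, -0.0711, 0.0322]
tool_rot: [2.225, 2.217, -0.001]
ft_force: [-2.9, -0.7, 10.8]
grip_width: 0.005
```

```bash
python3 -m pendant '[[[0,0,0],[0.003,0,-0.0006],1],[[0,0,0],[0.004,0,0],1],[[0,0,0],[0.004,0,0],1],[[0,0,0],[0,0,0],1]]'; python3 m.py w4.png | grep blob
```

```text
time: 5.5
position: [0.5672, -0.0598, 0.0322]
tool_rot: [-2.225, -2.218, 0.002]
ft_force: [-4.0, 0.2, 8.8]
grip_width: 0.004
blob px [309.   8.] 1049 ctr [0.5643 0.0578] size [0.008 0.032] ang 89.8 zmax 0.022 top 0.0212 y of top 0.0582
blob px [328. 228.] 2304 ctr [ 0.567  -0.0484] size [0.094 0.006] ang 3.2 zmax 0.031 top 0.0283 y of top -0.0481
```

```bash
python3 -m pendant '[[[0,0,0],[0.005,0,0],1],[[0,0,0],[0.005,0,0],1],[[0,0,0],[0.004,0,0],1],[[0,0,0],[0,0,0],1],[[0,0,0],[0,0,-0.008],1],[[0,0,0],[-0.03,0,-0.05],1],[[0,0,0],[0,0,-0.01],1],[[0,0,0],[0,0,0],1]]'; python3 m.py w5.png
```

```text
time: 6.55
position: [0.5682, -0.0759, 0.1]
tool_rot: [2.225, 2.216, 0.002]
ft_force: [-0.2, -0.2, 0.5]
grip_width: 0.004
brown n 1954 x [0.5209 0.5931]
blob px [108.   2.] 151 ctr [0.4416 0.0607] size [0.008 0.002] ang 66.6 zmax 0.046 top 0.0377 y of top 0.0579
blob px [308.   7.] 719 ctr [0.5641 0.0585] size [0.01  0.034] ang 89.8 zmax 0.023 top 0.0214 y of top 0.0593
blob px [313. 178.] 4817 ctr [ 0.5669 -0.0516] size [0.095 0.026] ang 4.0 zmax 0.035 top 0.0325 y of top -0.0517
blob px [145. 227.] 459 ctr [ 0.4446 -0.0877] size [0.004 0.019] ang 32.8 zmax 0.046 top 0.0394 y of top -0.084
line? px [128.  25.] 382 x 0.42 0.4605 y@.566 0.0504 slope deg -0.93
line? px [277. 200.] 27438 x 0.3161 0.7562 y@.566 -0.0722 slope deg 0.47
line? px [304.  96.] 2551 x 0.474 0.6459 y@.566 0.0052 slope deg 0.16
line? px [ 71. 127.] 1021 x 0.3657 0.4005 y@.566 -0.0807 slope deg -21.1
line? px [284. 159.] 281 x 0.5247 0.5625 y@.566 -0.038 slope deg 4.01
tcp [ 0.5673 -0.0754  0.0988] F [0.  1.  1.2] t 6.6
```

View pics/w5.png

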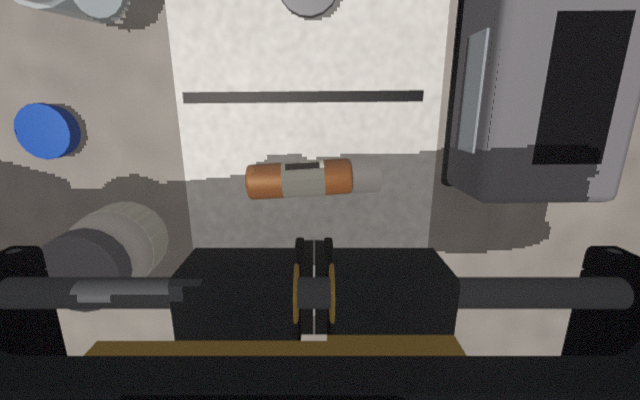

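```bash
python3 -m pendant '[[[0,0,0],[0.0165,0,0.04],1],[[0,0,0],[0,0,0.024],1],[[0,0,0],[0,0,0],1],[[0,0,0],[0,0,0.004],1],[[0,0,0],[0,0,0],1]]'
```

```text
time: 7.22
position: [0.5668, -0.0586, 0.0321]
tool_rot: [-2.223, -2.218, 0.003]
ft_force: [-6.8, -0.8, 14.9]
grip_width: 0.005
```

```bash
python3 -m pendant '[[[0,0,0],[0.002,0,-0.0007],1],[[0,0,0],[0.005,0,0],1],[[0,0,0],[0.005,0,0],1],[[0,0,0],[0.005,0,0],1],[[0,0,0],[0.005,0,0],1],[[0,0,0],[0.005,0,0],1],[[0,0,0],[0,0,0],1]]'
python3 -m pendant '[[[0,0,0],[0,0,-0.008],1],[[0,0,0],[-0.007,0,0],1],[[0,0,0],[-0.007,0,0],1],[[0,0,0],[0,0,0.004],1],[[0,0,0],[0,0,0.004],1],[[0,0,0],[0,0,0],1]]'
```

```text
time: 8.1
position: [0.5652, -0.0316, 0.0321]
tool_rot: [-2.222, -2.217, 0.007]
ft_force: [-7.9, 0.5, 14.5]
grip_width: 0.005
time: 8.85
position: [0.5675, -0.0465, 0.0322]
tool_rot: [-2.225, -2.218, 0.001]
ft_force: [-2.2, -0.3, 6.6]
grip_width: 0.005
```

```bash
python3 -m pendant '[[[0,0,0],[0.003,0,0],1],[[0,0,0],[0.005,0,0],1],[[0,0,0],[0.005,0,0],1],[[0,0,0],[0.005,0,0],1],[[0,0,0],[0.005,0,0],1],[[0,0,0],[0.005,0,0],1],[[0,0,0],[0,0,0],1]]'
python3 -m pendant '[[[0,0,0],[0,0,-0.008],1],[[0,0,0],[-0.03,0,-0.05],1],[[0,0,0],[0,0,-0.01],1],[[0,0,0],[0,0,0],1]]'; python3 m.py w6.png
```

```text
time: 9.72
position: [0.5658, -0.0178, 0.0322]
tool_rot: [-2.222, -2.217, 0.006]
ft_force: [-6.8, 0.2, 9.6]
grip_width: 0.001
time: 10.22
position: [0.5682, -0.0483, 0.1004]
tool_rot: [2.225, 2.216, 0.002]
ft_force: [-0.3, 1.0, 0.3]
grip_width: 0.008
brown n 1941 x [0.5193 0.5913]
blob px [111.  30.] 1353 ctr [0.4444 0.073 ] size [0.033 0.009] ang 89.9 zmax 0.05 top 0.0473 y of top 0.0693
blob px [308.  30.] 3177 ctr [0.5642 0.0723] size [0.037 0.039] ang 89.9 zmax 0.023 top 0.0215 y of top 0.0733
blob px [311. 178.] 4751 ctr [ 0.5651 -0.0242] size [0.095 0.026] ang 3.3 zmax 0.035 top 0.0325 y of top -0.0241
line? px [73. 33.] 251 x 0.3981 0.4075 y@.566 0.0988 slope deg 8.35
line? px [145.  47.] 2080 x 0.4229 0.4682 y@.566 0.1142 slope deg 23.97
line? px [336.  43.] 163 x 0.5744 0.5868 y@.566 0.0367 slope deg 104.27
line? px [264. 204.] 20817 x 0.3156 0.6857 y@.566 -0.0445 slope deg 5.01
line? px [305. 136.] 2332 x 0.474 0.6459 y@.566 0.0052 slope deg 0.21
line? px [ 78. 163.] 940 x 0.3691 0.4004 y@.566 -0.1064 slope deg -29.83
line? px [283. 159.] 277 x 0.5215 0.564 y@.566 -0.0107 slope deg 3.95
tcp [ 0.5673 -0.0478  0.0994] F [ 0.4 -0.1 -0.6] t 10.275
```

View pics/w6.png

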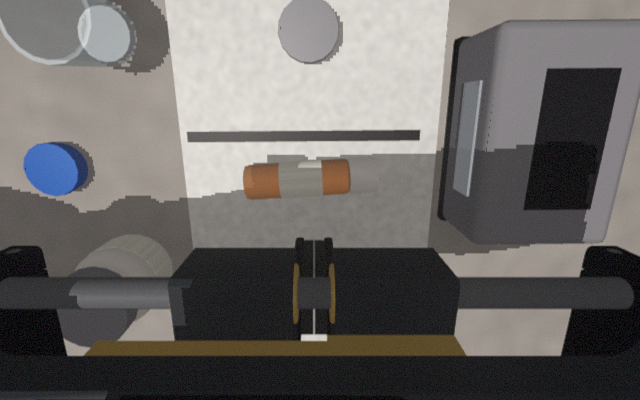

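```bash
python3 -m pendant '[[[0,0,0],[0.016,0,0.04],1],[[0,0,0],[0,0,0.024],1],[[0,0,0],[0,0,0],1],[[0,0,0],[0,0,0.0035],1],[[0,0,0],[0,0,0],1]]'
python3 -m pendant '[[[0,0,0],[0.004,0,0],1],[[0,0,0],[0.005,0,0],1],[[0,0,0],[0.005,0,0],1],[[0,0,0],[0.005,0,0],1],[[0,0,0],[0.005,0,0],1],[[0,0,0],[0.005,0,0],1],[[0,0,0],[0,0,0],1]]'
python3 -m pendant '[[[0,0,0],[0,0,-0.008],1],[[0,0,0],[-0.03,0,-0.05],1],[[0,0,0],[0,0,-0.01],1],[[0,0,0],[0,0,0],1]]'; python3 m.py w7.png
```

```text
time: 10.9
position: [0.5669, -0.0319, 0.0323]
tool_rot: [-2.223, -2.218, 0.002]
ft_force: [-2.6, 0.3, 5.2]
grip_width: 0.005
time: 11.78
position: [0.5652, -0.0028, 0.0322]
tool_rot: [-2.222, -2.217, 0.007]
ft_force: [-8.1, -0.4, 9.6]
grip_width: 0.005
time: 12.28
position: [0.5682, -0.0333, 0.1009]
tool_rot: [2.225, 2.216, 0.002]
ft_force: [-0.0, 0.2, 0.0]
grip_width: 0.003
brown n 1952 x [0.5186 0.5906]
blob px [115.  53.] 1359 ctr [0.4443 0.0746] size [0.036 0.009] ang 90.0 zmax 0.05 top 0.0476 y of top 0.0735
blob px [308.  54.] 3045 ctr [0.5643 0.0735] size [0.039 0.039] ang 39.3 zmax 0.023 top 0.0215 y of top 0.0737
blob px [310. 180.] 4731 ctr [ 0.5642 -0.0103] size [0.095 0.026] ang 3.6 zmax 0.034 top 0.0325 y of top -0.0104
line? px [146.  57.] 2879 x 0.4258 0.4681 y@.566 0.0848 slope deg 5.25
line? px [79. 50.] 426 x 0.3991 0.4127 y@.566 0.3139 slope deg 83.52
line? px [336.  63.] 151 x 0.5751 0.5864 y@.566 0.0346 slope deg 116.77
line? px [284. 200.] 19406 x 0.3151 0.6766 y@.566 -0.028 slope deg 6.07
line? px [ 82. 181.] 912 x 0.3662 0.4003 y@.566 -0.1091 slope deg -30.9
tcp [ 0.5673 -0.0329  0.0998] F [-0.3  0.2 -1. ] t 12.325
```

```bash
python3 -m pendant '[[[0,0,0],[0.014,0,0.04],1],[[0,0,0],[0,0,0.024],1],[[0,0,0],[0,0,0],1],[[0,0,0],[0,0,0.0037],1],[[0,0,0],[0,0,0],1]]'
python3 -m pendant '[[[0,0,0],[0.004,0,0],1],[[0,0,0],[0.005,0,0],1],[[0,0,0],[0.005,0,0],1],[[0,0,0],[0.005,0,0],1],[[0,0,0],[0.005,0,0],1],[[0,0,0],[0.005,0,0],1],[[0,0,0],[0.003,0,0],1],[[0,0,0],[0,0,0],1]]'
python3 -m pendant '[[[0,0,0],[0,0,0],1],[[0,0,0],[0,0,-0.008],1],[[0,0,0],[-0.03,0,-0.05],1],[[0,0,0],[0,0,-0.01],1],[[0,0,0],[0,0,0],1]]'; python3 m.py w8.png; python3 -c "
from h import *
snap('scene','s8.png');snap('side','d8.png')"
```

```text
time: 12.95
position: [0.5671, -0.0191, 0.0324]
tool_rot: [-2.224, -2.218, 0.002]
ft_force: [-1.0, 0.7, 3.3]
grip_width: 0.003
time: 13.95
position: [0.5679, 0.0128, 0.0327]
tool_rot: [2.225, 2.218, 0.0]
ft_force: [0.4, -0.2, -0.5]
grip_width: 0.001
time: 14.58
position: [0.5684, -0.0175, 0.1017]
tool_rot: [2.225, 2.216, 0.002]
ft_force: [-0.1, 0.2, -0.9]
grip_width: 0.007
brown n 1876 x [0.5189 0.5909]
blob px [119.  79.] 1273 ctr [0.4442 0.0745] size [0.008 0.036] ang 0.0 zmax 0.05 top 0.0472 y of top 0.0735
blob px [308.  80.] 2845 ctr [0.5641 0.0736] size [0.039 0.039] ang 64.5 zmax 0.023 top 0.0215 y of top 0.074
blob px [310. 191.] 4620 ctr [ 0.5646 -0.0035] size [0.095 0.027] ang 3.8 zmax 0.034 top 0.0325 y of top -0.0032
line? px [149.  80.] 2771 x 0.4272 0.468 y@.566 0.0717 slope deg -1.86
line? px [84. 78.] 415 x 0.3987 0.4119 y@.566 0.2468 slope deg 60.44
line? px [333. 198.] 13967 x 0.3951 0.6827 y@.566 -0.0155 slope deg 8.26
line? px [ 56. 213.] 1763 x 0.3146 0.4003 y@.566 0.0409 slope deg 18.25
tcp [ 0.5675 -0.0171  0.1005] F [-0.1 -0.6  0.1] t 14.625
```

View pics/w8.png

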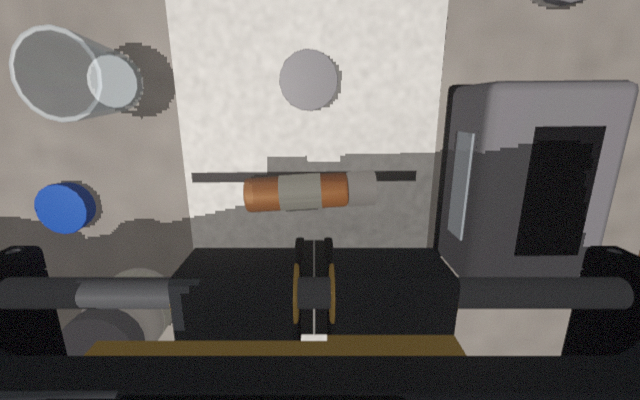

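View pics/d8.png

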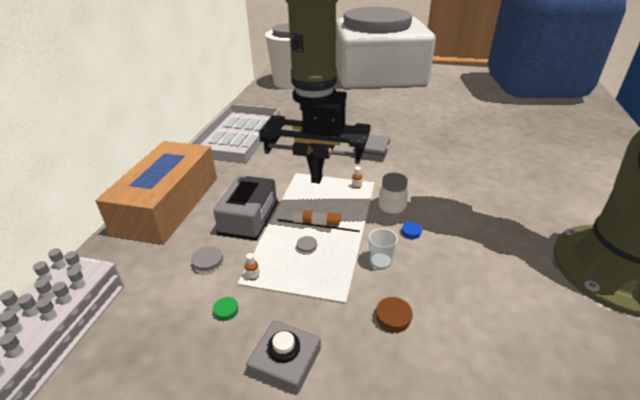

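```bash
python3 -m pendant '[[[0,0,0],[0.0095,0,0.04],1],[[0,0,0],[0,0,0.024],1],[[0,0,0],[0,0,0],1],[[0,0,0],[0,0,0.0047],1],[[0,0,0],[0,0,0],1]]'
```

```text
time: 15.35
position: [0.5675, -0.0077, 0.0323]
tool_rot: [-2.225, -2.218, 0.001]
ft_force: [-1.5, 0.1, 3.1]
grip_width: 0.008
```

```bash
python3 -m pendant '[[[0,0,0],[0.004,0,0.0005],1],[[0,0,0],[0.005,0,0.0002],1],[[0,0,0],[0.005,0,0],1],[[0,0,0],[0.003,0,0],1],[[0,0,0],[0,0,0],1]]'
python3 -m pendant '[[[0,0,0],[0,0,-0.008],1],[[0,0,0],[-0.03,0,-0.05],1],[[0,0,0],[0,0,-0.01],1],[[0,0,0],[0,0,0],1]]'; python3 m.py w9.png|head -4
```

```text
time: 15.98
position: [0.5666, 0.0094, 0.0321]
tool_rot: [-2.224, -2.217, 0.004]
ft_force: [-6.2, 0.3, 10.6]
grip_width: 0.008
time: 16.48
position: [0.5683, -0.0209, 0.1]
tool_rot: [2.225, 2.216, 0.002]
ft_force: [-0.2, 0.4, -0.4]
grip_width: 0.007
brown n 1890 x [0.5181 0.5904]
blob px [117.  73.] 1323 ctr [0.4443 0.0745] size [0.036 0.008] ang 89.9 zmax 0.05 top 0.0475 y of top 0.0739
blob px [308.  74.] 2903 ctr [0.5641 0.0738] size [0.039 0.039] ang 89.7 zmax 0.023 top 0.0215 y of top 0.0736
blob px [309. 176.] 4853 ctr [0.564 0.005] size [0.095 0.026] ang 3.6 zmax 0.035 top 0.0326 y of top 0.0049
```

View pics/w9.png

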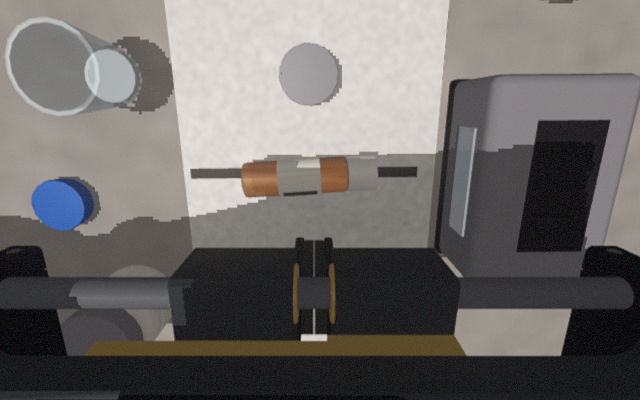

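```bash
python3 -m pendant '[[[0,0,0],[0.02,-0.004,-0.02],1],[[0,0,0],[0.04,-0.004,0],1],[[0,0,0],[0.045,-0.004,0],1],[[0,0,0],[0.045,-0.004,0],1],[[0,0,0],[0.045,-0.004,0],1],[[0,0,0],[0.04,-0.004,0],1],[[0,0,0],[0.02,-0.003,0],1],[[0,0,0],[0,0,0],1]]'
python3 - <<'E'
from h import *
snap('wrist','w10.png');snap('scene','s10.png');snap('side','d10.png');print(monitor.get_state()['position'])
E
```

```text
time: 17.52
position: [0.5394, 0.2383, 0.1197]
tool_rot: [-2.217, -2.224, -0.001]
ft_force: [0.4, -0.4, -0.1]
grip_width: 0.007
[0.54153169 0.23326148 0.11918896]
```

View pics/w10.png

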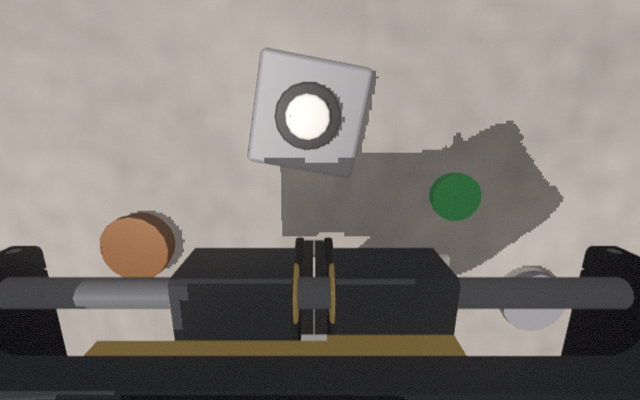

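View pics/s10.png

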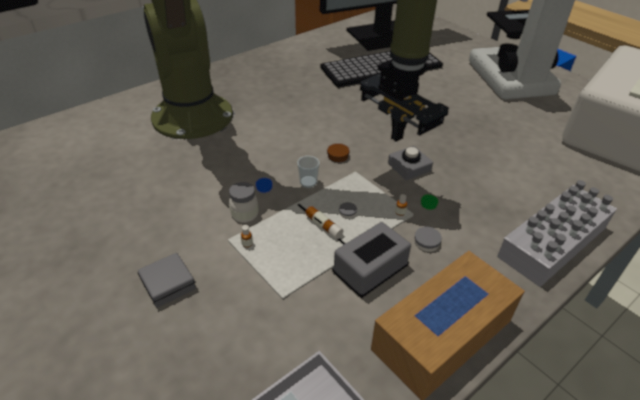

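View pics/d10.png

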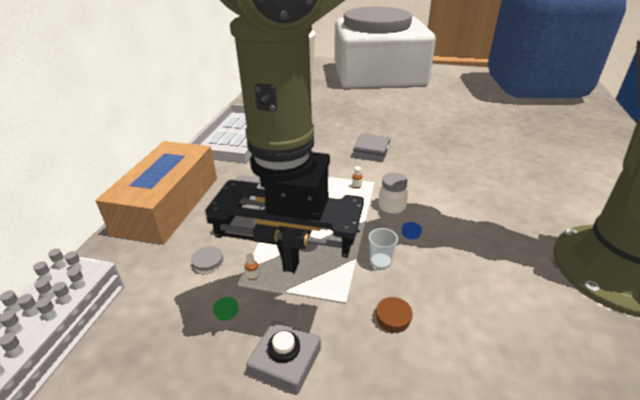

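The wrist view has the key at (308,117). The scene view shows the vial on the line at (324,221), with everything else undisturbed.

```bash
python3 - <<'E'
from h import *
im=dict(np.load('pics/w10.npz')); c=im['color'].astype(int).min(2); m=(c>232).astype(np.uint8)
N,l,s,cc=cv2.connectedComponentsWithStats(m); k=1+s[1:,4].argmax(); print(s[k],cc[k],onz(im,*cc[k],.048),pt(im,*cc[k]))
S=dict(np.load('pics/s10.npz'))
z=S['range_z'];v,u=np.mgrid[0:400,0:640]; M=np.linalg.inv(S['world_to_cam'])
P=np.stack([(u-S['cx'])/S['fx']*z,-(v-S['cy'])/S['fy']*z,-z],-1)@M[:3,:3].T+M[:3,3]
m=(z>0)&(P[...,2]>.014)&(P[...,2]<.045)&(abs(u-324)<25)&(abs(v-221)<22)&(P[...,1]<.04)
print([np.round(t,4) for t in cv2.minAreaRect(P[m][:,:2].astype(np.float32))])
print(monitor.get_state()['position'])
E
```

```text
[ 286   95   41   43 1323] [306.13227513 116.0574452 ] [0.53317807 0.30651457 0.048     ] [0.53326668 0.30662791 0.05199124]
[array([0.5657, 0.0032]), array([0.0964, 0.0261]), np.float64(5.2284)]
[0.54153169 0.23326148 0.11918896]
```

```bash
python3 -m pendant '[[[0,0,0],[0.04,-0.005,0],1],[[0,0,0],[0.033,-0.003,0],1],[[0,0,0],[0,0,0.03],1],[[0,0,0],[0,0,0.03],1],[[0,0,0],[0,0,0],1],[[0,0,0],[0,0,0],1]]'
```

```text
time: 18.42
position: [0.5347, 0.3066, 0.0603]
tool_rot: [2.227, 2.216, 0.002]
ft_force: [0.5, 0.1, 0.2]
grip_width: 0.005
```

```bash
python3 -m pendant '[[[0,0,0],[0,0,0.008],1],[[0,0,0],[0,0,0.005],1],[[0,0,0],[0,0,0.004],1],[[0,0,0],[0,0,0.001],1],[[0,0,0],[0,0,0],1]]'
```

```text
time: 19.05
position: [0.5352, 0.3075, 0.0461]
tool_rot: [2.223, 2.215, 0.003]
ft_force: [-6.6, -6.5, 26.5]
grip_width: 0.005
```

```bash
python3 - <<'E'
from h import *
im=snap('side','d11.png');s=monitor.get_state();print(s['position'],s['ft_force'],s['torque'],s['time'])
a=cv2.resize(im['color'][200:400,200:400],None,fx=3,fy=3,interpolation=2)[:,:,::-1];cv2.imwrite('pics/d11c.png',a)
E
```

```text
[0.5352106  0.30753269 0.04605535] [-6.11866568 -5.43973072 27.0682161 ] [-1.38600628  1.33499661 -0.0381357 ] 19.1
```

View pics/d11c.png

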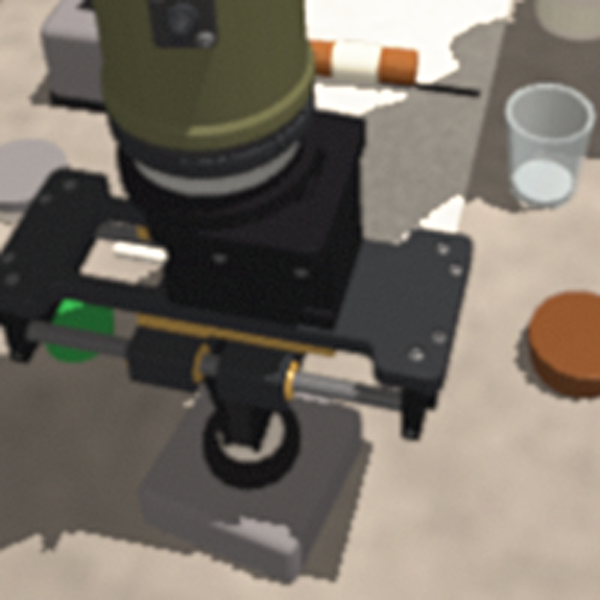

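```bash
for i in 1 2 3 4; do python3 -m pendant '[[[0,0,0],[0,0,-0.002],1],[[0,0,0],[0,0,0],1]]' | grep -E 'pos|ft'; done
```

```text
position: [0.5352, 0.3075, 0.0463]
ft_force: [-2.3, -1.8, 15.9]
position: [0.5351, 0.3075, 0.0465]
ft_force: [0.9, 0.2, 4.4]
position: [0.535, 0.3074, 0.0478]
ft_force: [3.1, -0.2, 4.5]
position: [0.5338, 0.3071, 0.0492]
ft_force: [3.1, 0.1, 2.7]
```

```bash
for i in 1 2 3; do python3 -m pendant '[[[0,0,0],[0,0,-0.002],1],[[0,0,0],[0,0,0],1]]' | grep -E 'pos|ft'; done
```

```text
position: [0.5333, 0.3069, 0.0509]
ft_force: [1.4, 0.2, 2.6]
position: [0.5327, 0.3067, 0.0526]
ft_force: [0.4, 0.0, -0.5]
position: [0.5334, 0.307, 0.055]
ft_force: [0.2, 0.3, 0.0]
```

The spring force began at about z = 0.052 and the hard stop came at about 0.046, so the key went its full 6 mm. I'll retreat and check everything.

```bash
python3 -m pendant '[[[0,0,0],[0,0,-0.03],1],[[0,0,0],[-0.03,0,-0.05],1],[[0,0,0],[-0.06,0,-0.02],1],[[0,0,0],[-0.06,0,0],1],[[0,0,0],[-0.06,0,0],1],[[0,0,0],[-0.06,0,0],1],[[0,0,0],[-0.05,0,0],1],[[0,0,0],[0,0,0],1]]'; python3 -m pendant '[[[0,0,0],[0,0,0],1],[[0,0,0],[0,0,0],1]]'; python3 m.py w12.png; python3 - <<'E'
from h import *
a=snap('scene','s12.png')['color'].astype(int);b=np.load('pics/scene0.npz')['color'].astype(int)
for n,(u,v) in dict(dish=(348,210),bl=(402,205),br=(247,238),jar=(244,203),beaker=(309,172),key=(411,155)).items():
    print(n,abs(a-b)[v-12:v+12,u-12:u+12].mean().round(1))
E
```

```text
time: 21.85
position: [0.5323, -0.018, 0.1546]
tool_rot: [2.234, 2.207, -0.004]
ft_force: [0.1, 0.7, 0.0]
grip_width: 0.007
time: 22.1
position: [0.5327, -0.0102, 0.1551]
tool_rot: [-2.222, -2.221, -0.001]
ft_force: [-0.7, 0.3, 0.6]
grip_width: 0.007
brown n 1314 x [0.5174 0.5898]
blob px [204.  94.] 380 ctr [0.4441 0.0747] size [0.008 0.035] ang 0.1 zmax 0.05 top 0.047 y of top 0.0741
blob px [352.  94.] 1859 ctr [0.5641 0.0734] size [0.039 0.039] ang 61.1 zmax 0.023 top 0.0215 y of top 0.0744
blob px [351. 176.] 3222 ctr [0.5639 0.005 ] size [0.095 0.026] ang 3.9 zmax 0.034 top 0.0326 y of top 0.0049
line? px [544.  31.] 214 x 0.7092 0.7455 y@.566 0.1763 slope deg -18.99
line? px [220.  92.] 1717 x 0.4265 0.4677 y@.566 0.0657 slope deg -4.92
line? px [171.  93.] 256 x 0.4005 0.4218 y@.566 0.1314 slope deg 20.26
line? px [256. 200.] 26455 x 0.226 0.7939 y@.566 -0.0163 slope deg 3.56
line? px [634. 215.] 422 x 0.8341 0.8469 y@.566 0.4962 slope deg -111.88
tcp [ 0.5327 -0.0102  0.155 ] F [-0.  -0.1 -0.7] t 22.15
dish 7.5
bl 7.0
br 7.3
jar 6.2
beaker 22.6
key 5.9
```

View pics/w12.png

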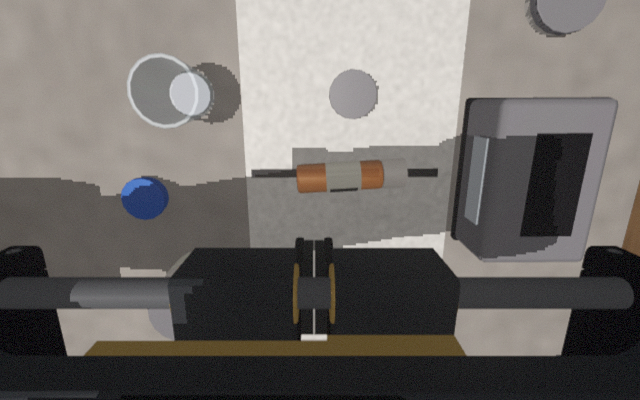

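View pics/s12.png

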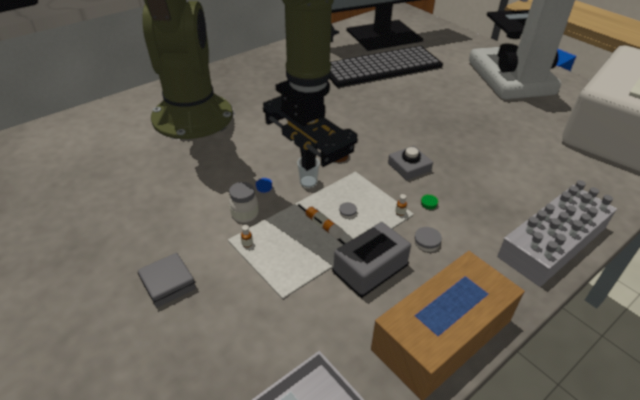

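The vial lies on the line at (340,176) in the wrist view. The dish, bottles, jar and beaker are unmoved; the large beaker difference in the scene view is only the arm covering it. The key at (411,154) is up again.

```bash
python3 -c "
from bench import order
print(order.close_job())"
```

```text
the job is handed in; nothing more can be done
None
```

I rolled the vial onto the line with the shut fingertips in six short strokes, then pressed the start key right down and let it come up. I handed the job in at about 22 s; no verdict is reported.

**Vial:** In the last wrist view it lies at (0.564, 0.005) m. The line's centre is at y ≈ 0.005 m and its middle at x ≈ 0.564 m. The vial is about 3.5° off the line. The scene camera put it about 2 mm further to one side and at about 5°, still within the limits.

**Key:** The spring force began at a tip height of about 52 mm and the hard stop came at about 46 mm, so it went its full 6 mm. The task gives 48 mm for the key's top, so the heights disagree by about 4 mm, but the travel agrees. In the last scene picture the key is up.

**Other checks:**
- The fifth stroke slipped and rolled the vial only about 7 mm; the sixth made up the rest.
- Pressing force reached 15 N on the vial, above the suggested 3 to 10 N, and about 27 N on the key's stop.
- The dish, bottles, jar and beaker showed no movement. The arm partly hid the beaker in the last scene picture, but the wrist view shows it standing in place.

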